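# Point out a sprung frame corner and the glue for it

## Robot

A 6-joint arm with a two-finger parallel gripper is mounted at the origin on the work surface. World frame = base frame: x ahead of the robot, y to its left, z up, the work surface at z = 0. Lengths are in m, angles in rad, forces in N, time in s.
With the tool pointing down it reaches from about 0.3 to 0.775 m from the base axis. Payload 14.6 kg.
Tool frame: the origin (TCP) lies between the finger pads, 19 mm behind the fingertips; this is the grasp point; z points along the fingers, y is the line along which they close (so a half turn about z gives the same grasp; the last joint's range is limited). The gripper opens to 94 mm and grips with 3 to 60 N. Pads are 16 mm wide; open, the fingers measure 119 mm over their backs; the gripper's body (75 mm by 177 mm) begins 78 mm behind the grasp point.
Start: joints at [1.15, 0.3, 1.521, -0, 1.321, -0.067], TCP at [0.191, 0.516, 0.224] pointing down, gripper open.
Joint ranges: [-3.03, 3.03], [-0.79, 2.21], [0.23, 2.52], [-1.04, 4.18], [0, 3.07], [-2.55, 2.55]. Speed limits (rad/s): [2.22, 2.22, 2.57, 3.14, 3.14, 3.14].

## Interface

Orientations are given as [roll, pitch, yaw] about the fixed x, y, z axes, in that order (R = Rz(yaw) Ry(pitch) Rx(roll)).
In Python, from station import ctrl gives the robot as it stands. The module is installed in compiled form; this text tells all that it offers.
- The arm moves only by the tool carry_out, never from a script. Its argument "commands" is a list of rows, each a list of 3 entries, a list of its own where there are three numbers: the closure, from 0 (fully open) to 1 (shut), then the shift along the tool's x, y, z in mm, then the turn, a rotation vector about the tool's x, y, z in rad. In form: [[gripper, [tx, ty, tz], [wx, wy, wz]], ...]. A call has 1 to 10 rows; each row shifts and turns the commanded pose from where the row before left it, along the tool's axes as they then stand; what a row does not reach is not made up. A row lasts 1/8 s, in which the tool goes at most 62.5 mm and 10.7 degrees, less where a joint would pass 70% of its speed; a pose out of reach is approached as far as the arm can. A call with a gripper value outside its range is refused whole. The fingers move at their own pace and stop on an object; "squeeze" is the grip in N (left out, the last holds). Time passes only in rows, so rows that do not move let the fingers close. It gives the time, the measured TCP pose, the force, the opening and the grip force at its end, in the units of the state.
- ctrl.get_obs(): the state, without advancing time (a new reading comes with each control period).
- ctrl.camera(name): name is "scene" or "top" or "wrist"; returns a dict with "img" (480x640x3 uint8, blue, green, red), "camera_matrix" (3x3 intrinsics, pixels), "rvec" (rotation vector, rad) and "tvec" (3), from world to camera coordinates, as OpenCV has them. Camera axes: x right, y down, z forward; pixel columns grow to the right and rows downward; lengths in m; the calibration is good to about 2 mm. The wrist camera is an equidistant fisheye: a pixel r from the principal point sees the ray r / f radians off the axis. A picture is of the moment at which its call begins. There is no depth.
- ctrl.hand_in(): hands the job in; it is judged then, once.
Trained networks look in the newest picture that a camera, given by its name, has taken for a name from the list of things; names that differ only in an ending like _2 or _b are one class to them, and where a whole thing is asked for, a point or a joint stands for the part that bears it (a point fixed in the world has none). Each returns a list of dicts, best first, with "score" (0 to 1); they miss things now and then, are a little off and sometimes report something else, mostly with a low value. They report only what shows in the picture. A call takes as long as a camera call. They do not tell look-alikes from the thing itself.
- ctrl.outline_of(thing, camera): "region" (480x640 bool, what is visible of it).
- ctrl.place_of(thing, camera): "at" ([x, y, z] in m, in world coordinates, good to about 4 mm: a listed point, or the origin of a listed thing).
The state is a dict: "time_s": time; "qpos": joint angles; "joint_vel": joint speeds; "tau": joint torques, N m; "ee_pos": TCP position; "eef_rot": TCP orientation; "force": force on the tool from outside, world axes, zero at the start; "moment": the same for the moment, N m; "grip_width": finger opening in m; "grip_force": force on a finger pad.
Only numpy, scipy, OpenCV 4.12 (cv2) and the standard library are available. Lean on these libraries where they do the work, as an engineer would, in place of code of your own. Each camera call takes 0.05 s, during which the arm holds its last target. There are 200 camera calls.

## Task

Show the apprentice the repair: with the fingers pointing down, hold the fingertips a few centimetres above the corner of the blue-green picture frame whose mitre joint has sprung open, for about two seconds, then point in the same way at the orange tip of the wood glue bottle, and finish with the hand still pointing there. Point at none of the frame's sound corners or the other bottles, and touch, shift or lift none of the things on the bench.

Things in the scene. Friction and masses are not known exactly. Their poses are not given: they have to be found in the camera images.
- frame: Empty rectangular picture frame lying face up on the bench, loose; four mitred moulding rails painted dull blue-green with a narrow pale pine slip round the inside. 225 x 170 mm outside (about 9 mm more each way at the sprung corner), rails 34 mm wide and 24 mm high. Origin at the centre of its underside, x along the long side, y along the short side, z up; it may lie at any yaw.
- open_corner (a point): Middle of the open joint at the sprung corner (the +x, +y corner of the frame), 22 mm above the bench, 2 mm below the moulding's highest edge. The two rails have sprung apart there, leaving a gap of about 12 mm along the mitre through which the bench shows, and the paint has flaked off both rail ends beside it, showing pale bare wood. Its z is up.
- sound_corner_1 (a point): Middle of the tight mitre at the -x, +y corner of the frame, 22 mm above the bench: not to be pointed at.
- sound_corner_2 (a point): Middle of the tight mitre at the -x, -y corner of the frame, 22 mm above the bench: not to be pointed at.
- sound_corner_3 (a point): Middle of the tight mitre at the +x, -y corner of the frame, 22 mm above the bench: not to be pointed at.
- wood_glue: The wood glue: a round white squeeze bottle with a yellow band and a pointed orange nozzle, 60 mm across, 150 mm high with the nozzle, standing loose on the bench. Origin at the centre of its underside, z up.
- glue_tip (a point): Tip of the orange nozzle, the bottle's highest point, on its axis 150 mm above the bench. Its z is up.
- glass_cleaner: Bystander: round blue bottle with a paper band and a flat white cap, 60 mm across, 148 mm high, loose. Origin at the centre of its underside.
- cleaner_top (a point): Centre of the top of the white cap of the blue bottle, 148 mm above the bench: not to be pointed at.
- varnish: Bystander: round amber glass bottle of varnish with a paper band and a black cap, 60 mm across, 130 mm high, loose. Origin at the centre of its underside.
- varnish_top (a point): Centre of the top of the black cap of the amber bottle, 130 mm above the bench: not to be pointed at.
- offcut: Bystander: loose straight offcut of dark maroon moulding lying on the bench beyond the frame, 150 x 31 x 18 mm, long along its x. Origin at the centre of its underside.
There are look-alikes about, which are no part of the job. What is shaped like the wood_glue but pink is not meant.

How it is judged:
On the way, in this order (a step that is already met when the one before it is completed fails the run):
1. the fingers point down at the sprung corner from just above it, for about two seconds (horizontal distance between the grasp point and open_corner below 0.03 m and z of the grasp point in the frame of open_corner between 0.015 and 0.09 m and angle between the grasp point's own z axis and vertical above 2.44 rad), for 1.8 s.
2. then they point down at the orange tip of the wood glue from just above it (horizontal distance between the grasp point and glue_tip below 0.03 m and z of the grasp point in the frame of glue_tip between 0.015 and 0.09 m and angle between the grasp point's own z axis and vertical above 2.44 rad), for 0.5 s.
At the end, for the whole second after the job is handed in: The fingers still point down (within 40 degrees) at the tip of the glue bottle: the tool point is within 30 mm of it sideways and 15 to 90 mm above it (fingertips clear of it). The frame, the offcut and all bottles are at rest within 6 mm of where they stood, the bottles upright (all of step 2 and distance of each of frame, wood_glue, glass_cleaner, varnish, offcut, open_corner from where it was at the start of the episode below 0.006 m and angle between each of wood_glue, glass_cleaner, varnish's own z axis and vertical below 0.1 rad and linear speed of each of frame, wood_glue, glass_cleaner, varnish, offcut below 0.02 m/s); the robot touches nothing.
It fails at once if the hand or arm touches the frame, a bottle or the offcut (contact force between any of the arm, the fingers and frame above 0.2 N or contact force between any of the arm, the fingers and wood_glue above 0.2 N or contact force between any of the arm, the fingers and glass_cleaner above 0.2 N or contact force between any of the arm, the fingers and varnish above 0.2 N or contact force between any of the arm, the fingers and offcut above 0.2 N).
It fails at once if something is lifted, shifted more than 10 mm or tipped (distance of any of frame, wood_glue, glass_cleaner, varnish, offcut, open_corner from where it was at the start of the episode above 0.01 m or angle between any of wood_glue, glass_cleaner, varnish's own z axis and vertical above 0.25 rad).
It fails at once if the tool point comes within 45 mm of a sound corner or of the top of another bottle, which points at the wrong thing (distance between the grasp point and sound_corner_1 below 0.045 m or distance between the grasp point and sound_corner_2 below 0.045 m or distance between the grasp point and sound_corner_3 below 0.045 m or distance between the grasp point and cleaner_top below 0.045 m or distance between the grasp point and varnish_top below 0.045 m).
It also fails if it takes over 43 s, if anything falls off the work surface, if the arm or the gripper's body presses on something with over 40 N, if the wrist force passes 120 N, or if a joint passes its speed limit or range.

## Working session

There is one attempt and no reset: what is moved stays moved. The work goes in short steps, Python scripts to look and compute and a tool call to move; the robot and the scene stay as the last step left them, time stands still between calls to the robot, and variables do not carry over. Pictures are saved under pics/ and viewed, at most 10 in all, crops included, and the job is handed in when it is done.

Besides the shell and the picture viewer there is one more tool, called after ">>>" as name(argument=value, ...), one argument or row to a line, values as JSON. carry_out: Moves the arm, as the interface text tells. Its arguments: {"type":"object","properties":{"commands":{"type":"array","items":{"type":"array"}},"squeeze":{"type":"number"}},"required":["commands"]}

```bash
mkdir -p pics; python3 - <<'E'
from station import ctrl
import cv2,numpy as np
o=ctrl.get_obs();print(o['time_s'],o['ee_pos'],o['eef_rot'],o['grip_width'])
for c in('scene','top'):
    d=ctrl.camera(c);cv2.imwrite(f'pics/{c}0.png',d['img'])
    K=d['camera_matrix'];print(c,K[0,0],d['tvec'])
    for t in('open_corner','sound_corner_1','glue_tip','wood_glue','cleaner_top','varnish_top','frame','offcut'):
        for r in ctrl.place_of(t,c)[:4]:
            p=np.array(r['at'],float);u=cv2.projectPoints(p.reshape(1,3),d['rvec'],d['tvec'],K,None)[0].ravel()
            print(t,round(r['score'],2),p.round(3),u.round())
E
```

```text
0.0 [0.19045186 0.51571416 0.22369507] [-3.14045194e+00 -7.78997071e-05  2.78780811e+00] 0.0942259232069171
scene 533.2482903485026 [ 0.4371674  -0.13008206  1.74058234]
open_corner 0.77 [0.698 0.037 0.027] [286. 301.]
sound_corner_1 0.78 [ 0.465 -0.02   0.025] [339. 252.]
sound_corner_1 0.73 [ 0.64  -0.087  0.022] [275. 267.]
sound_corner_1 0.63 [0.516 0.115 0.021] [359. 287.]
glue_tip 0.94 [0.337 0.34  0.151] [482. 267.]
glue_tip 0.64 [0.43  0.235 0.151] [423. 261.]
glue_tip 0.61 [0.44  0.34  0.149] [455. 287.]
wood_glue 0.78 [0.44  0.336 0.003] [442. 328.]
wood_glue 0.7 [ 0.428  0.23  -0.001] [414. 302.]
wood_glue 0.67 [ 0.337  0.34  -0.003] [469. 311.]
cleaner_top 0.55 [ 0.531 -0.36   0.15 ] [248. 171.]
varnish_top 0.88 [0.572 0.322 0.126] [409. 316.]
frame 0.96 [0.574 0.013 0.   ] [317. 282.]
offcut 0.94 [0.794 0.018 0.002] [251. 321.]
offcut 0.24 [ 0.532 -0.355 -0.001] [252. 212.]
top 491.5805572999473 [0.00850363 0.57838963 0.98518845]
open_corner 0.64 [0.697 0.036 0.024] [296. 188.]
open_corner 0.3 [0.569 0.323 0.127] [147. 239.]
open_corner 0.28 [ 0.791  0.016 -0.002] [305. 151.]
sound_corner_1 0.88 [0.516 0.11  0.02 ] [262. 271.]
sound_corner_1 0.8 [ 0.461 -0.013  0.021] [319. 296.]
sound_corner_1 0.78 [ 0.641 -0.082  0.022] [350. 213.]
glue_tip 0.91 [0.339 0.343 0.152] [125. 360.]
glue_tip 0.6 [0.44  0.34  0.154] [130. 305.]
glue_tip 0.59 [0.43  0.232 0.147] [188. 310.]
wood_glue 0.94 [0.428 0.236 0.001] [204. 313.]
wood_glue 0.92 [ 0.336  0.34  -0.003] [154. 357.]
wood_glue 0.71 [0.573 0.324 0.   ] [166. 247.]
wood_glue 0.61 [ 0.445  0.337 -0.001] [157. 305.]
cleaner_top 0.66 [ 0.534 -0.354  0.149] [500. 252.]
varnish_top 0.63 [0.57  0.324 0.132] [146. 237.]
frame 0.58 [0.443 0.338 0.002] [157. 306.]
offcut 0.86 [ 0.791  0.013 -0.001] [306. 151.]
```

```bash
python3 - <<'E'
import cv2,numpy as np
a=cv2.imread('pics/scene0.png');b=cv2.imread('pics/top0.png')
A=cv2.resize(a[215:365,230:530],(800,400))[:,:]
B=cv2.resize(b[130:400,80:400],None,fx=2,fy=2,interpolation=3)
cv2.imwrite('pics/a.png',A);cv2.imwrite('pics/b.png',B)
E
```

```text
(no output)
```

View pics/a.png

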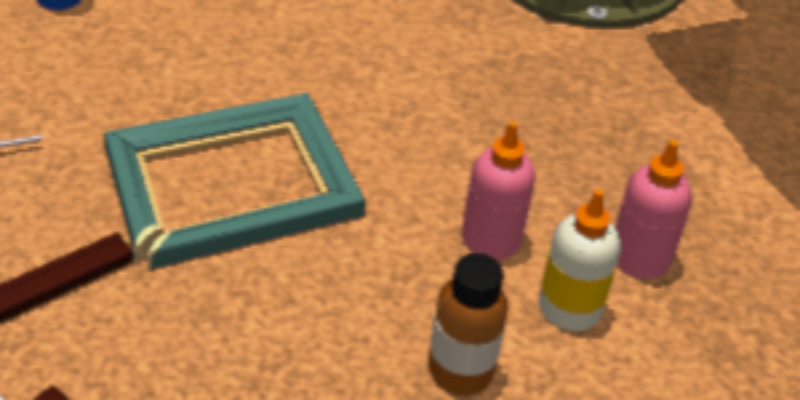

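View pics/b.png

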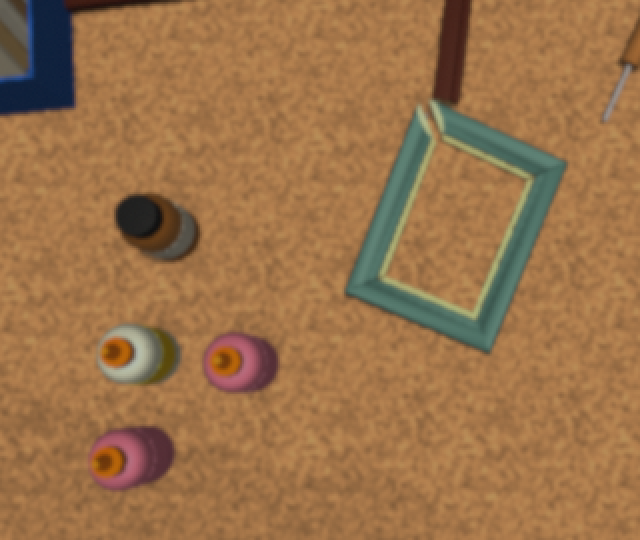

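View pics/scene0.png

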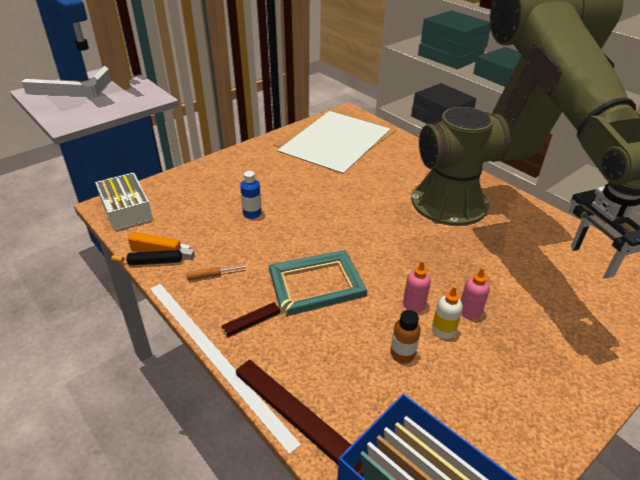

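Candidates for the glue in the scene picture: pink at (423,261), pink at (482,267), white with yellow band and orange nozzle at (455,287). The white one fits the description and shows at (130,305) in the top view; the pink ones are look-alikes. Both views put its tip at (0.44, 0.34, 0.15). 

The pale, open mitre is at scene (286,301) and top (296,188), which gives (0.697, 0.036, 0.024). Both heights agree with the text. I will travel high.

>>> carry_out(
  commands=[
    [1, [0, 0, -40], [0, 0, 0]],
    [1, [-35, -15, 0], [0, 0, 0]],
    [1, [-35, -15, 0], [0, 0, 0]],
    [1, [-35, -15, 0], [0, 0, 0]],
    [1, [-35, -15, 0], [0, 0, 0]],
    [1, [-35, -15, 0], [0, 0, 0]],
    [1, [-35, -15, 0], [0, 0, 0]],
    [1, [-35, -15, 0], [0, 0, 0]],
    [1, [-35, -15, 0], [0, 0, 0]],
    [1, [-35, -15, 0], [0, 0, 0]],
  ],
)

```text
time_s: 2.15
ee_pos: [0.4401, 0.2792, 0.2644]
eef_rot: [3.141, 0.0, 2.788]
force: [0.1, 0.2, -0.8]
grip_width: 0.0006
grip_force: 0.0
```

>>> carry_out(
  commands=[
    [1, [-36, -15, 0], [0, 0, 0]],
    [1, [-36, -15, 0], [0, 0, 0]],
    [1, [-36, -15, 0], [0, 0, 0]],
    [1, [-36, -15, 0], [0, 0, 0]],
    [1, [-36, -15, 0], [0, 0, 0]],
    [1, [-36, -15, 0], [0, 0, 0]],
    [1, [-36, -16, 0], [0, 0, 0]],
    [1, [-36, -16, 0], [0, 0, 0]],
    [1, [-36, -16, 0], [0, 0, 0]],
    [1, [0, 0, 0], [0, 0, 0]],
  ],
)

```text
time_s: 3.4
ee_pos: [0.6963, 0.0364, 0.2629]
eef_rot: [-3.141, -0.001, 2.785]
force: [-0.3, 0.0, -0.0]
grip_width: 0.0005
grip_force: 0.0
```

```bash
python3 - <<'E'
from station import ctrl
import cv2,numpy as np
print(ctrl.get_obs()['ee_pos'])
for c in('wrist','scene'):
    d=ctrl.camera(c);cv2.imwrite(f'pics/{c}1.png',d['img'])
    for t in('open_corner','glue_tip'):
        for r in ctrl.place_of(t,c)[:3]: print(c,t,round(r['score'],2),np.round(r['at'],3))
E
```

```text
[0.69627673 0.03641768 0.26290691]
wrist open_corner 0.62 [0.695 0.043 0.02 ]
wrist open_corner 0.35 [ 0.533 -0.356 -0.002]
scene open_corner 0.55 [0.7   0.038 0.027]
scene glue_tip 0.95 [0.429 0.232 0.152]
scene glue_tip 0.7 [0.332 0.341 0.15 ]
scene glue_tip 0.65 [0.44  0.341 0.149]
```

View pics/wrist1.png

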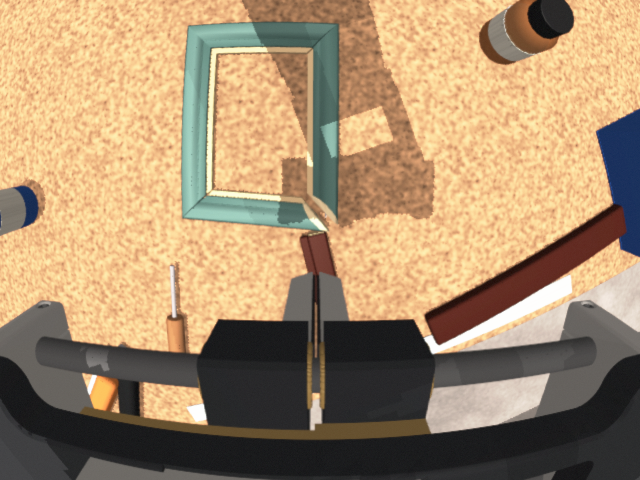

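The wrist picture shows the open joint at (320,212), with the fingertips nearly over it. Descending 185 mm to a TCP height of about 0.078.

>>> carry_out(
  commands=[
    [1, [0, 0, 35], [0, 0, 0]],
    [1, [0, 0, 35], [0, 0, 0]],
    [1, [0, 0, 35], [0, 0, 0]],
    [1, [0, 0, 30], [0, 0, 0]],
    [1, [0, 0, 25], [0, 0, 0]],
    [1, [0, 0, 15], [0, 0, 0]],
    [1, [0, 0, 10], [0, 0, 0]],
    [1, [0, 0, 0], [0, 0, 0]],
    [1, [0, 0, 0], [0, 0, 0]],
    [1, [0, 0, 0], [0, 0, 0]],
  ],
)

```text
time_s: 4.95
ee_pos: [0.6957, 0.0384, 0.0801]
eef_rot: [3.141, 0.001, 2.788]
force: [0.7, -0.3, 0.1]
grip_width: 0.0007
grip_force: 0.0
```

>>> carry_out(
  commands=[
    [1, [0, 0, 0], [0, 0, 0]],
    [1, [0, 0, 0], [0, 0, 0]],
    [1, [0, 0, 0], [0, 0, 0]],
    [1, [0, 0, 0], [0, 0, 0]],
    [1, [0, 0, 0], [0, 0, 0]],
    [1, [0, 0, 0], [0, 0, 0]],
    [1, [0, 0, 0], [0, 0, 0]],
    [1, [0, 0, 0], [0, 0, 0]],
    [1, [0, 0, 0], [0, 0, 0]],
    [1, [0, 0, 0], [0, 0, 0]],
  ],
)

```text
time_s: 6.2
ee_pos: [0.6954, 0.0384, 0.0793]
eef_rot: [3.142, 0.0, 2.788]
force: [1.0, -0.2, -0.2]
grip_width: 0.0005
grip_force: 0.0
```

```bash
python3 - <<'E'
from station import ctrl
import cv2
print(ctrl.get_obs()['ee_pos'])
a=ctrl.camera('scene')['img'];b=ctrl.camera('wrist')['img']
import numpy as np
cv2.imwrite('pics/c.png',np.hstack([cv2.resize(a[190:350,190:350],(400,400)),cv2.resize(b[60:300,200:440],(400,400))]))
E
```

```text
[0.69540748 0.03844463 0.07925375]
```

View pics/c.png

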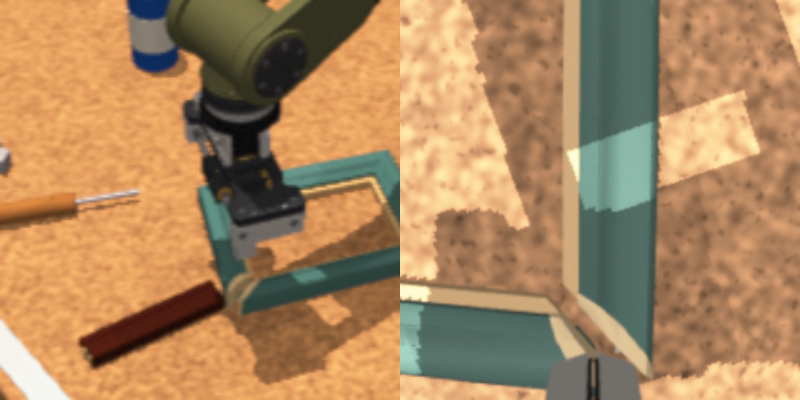

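The fingers are right over the open joint: the wrist crop shows the gap at (595,340), just at the fingertip. Holding longer, then rising.

>>> carry_out(
  commands=[
    [1, [0, 0, 0], [0, 0, 0]],
    [1, [0, 0, 0], [0, 0, 0]],
    [1, [0, 0, 0], [0, 0, 0]],
    [1, [0, 0, 0], [0, 0, 0]],
    [1, [0, 0, 0], [0, 0, 0]],
    [1, [0, 0, 0], [0, 0, 0]],
    [1, [0, 0, 0], [0, 0, 0]],
    [1, [0, 0, 0], [0, 0, 0]],
    [1, [0, 0, 0], [0, 0, 0]],
    [1, [0, 0, 0], [0, 0, 0]],
  ],
)

```text
time_s: 7.55
ee_pos: [0.6954, 0.0384, 0.0793]
eef_rot: [3.142, 0.0, 2.788]
force: [0.3, -0.2, -0.1]
grip_width: 0.0005
grip_force: 0.0
```

>>> carry_out(
  commands=[
    [1, [0, 0, -20], [0, 0, 0]],
    [1, [0, 0, -35], [0, 0, 0]],
    [1, [0, 0, -35], [0, 0, 0]],
    [1, [0, 0, -35], [0, 0, 0]],
    [1, [0, 0, -35], [0, 0, 0]],
    [1, [0, 0, -25], [0, 0, 0]],
    [1, [0, 0, 0], [0, 0, 0]],
  ],
)

```text
time_s: 8.43
ee_pos: [0.6958, 0.0385, 0.2676]
eef_rot: [3.14, 0.005, 2.788]
force: [0.8, -0.4, 0.4]
grip_width: 0.0008
grip_force: 0.0
```

>>> carry_out(
  commands=[
    [1, [38, 21, 0], [0, 0, 0]],
    [1, [38, 22, 0], [0, 0, 0]],
    [1, [38, 22, 0], [0, 0, 0]],
    [1, [38, 22, 0], [0, 0, 0]],
    [1, [38, 22, 0], [0, 0, 0]],
    [1, [38, 22, 0], [0, 0, 0]],
    [1, [38, 22, 0], [0, 0, 0]],
    [1, [38, 21, 0], [0, 0, 0]],
    [1, [38, 21, 0], [0, 0, 0]],
    [1, [0, 0, 0], [0, 0, 0]],
  ],
)

```text
time_s: 9.68
ee_pos: [0.4403, 0.3413, 0.2636]
eef_rot: [-3.141, -0.001, 2.791]
force: [0.4, -0.7, 0.3]
grip_width: 0.0003
grip_force: 0.0
```

```bash
python3 - <<'E'
from station import ctrl
import cv2,numpy as np
print(ctrl.get_obs()['ee_pos'])
for c in('wrist','scene','top'):
    d=ctrl.camera(c);cv2.imwrite(f'pics/{c}2.png',d['img'])
    for t in('glue_tip','wood_glue'):
        for r in ctrl.place_of(t,c)[:3]: print(c,t,round(r['score'],2),np.round(r['at'],3))
E
```

```text
[0.44030778 0.34130389 0.26360257]
wrist glue_tip 0.97 [0.439 0.34  0.152]
wrist glue_tip 0.85 [0.432 0.234 0.151]
wrist glue_tip 0.57 [0.339 0.344 0.147]
wrist wood_glue 0.92 [ 0.338  0.344 -0.   ]
wrist wood_glue 0.7 [ 0.444  0.343 -0.004]
wrist wood_glue 0.68 [0.434 0.233 0.003]
scene glue_tip 0.89 [0.438 0.338 0.148]
scene glue_tip 0.65 [0.431 0.235 0.153]
scene wood_glue 0.86 [0.43  0.234 0.004]
scene wood_glue 0.59 [0.337 0.34  0.   ]
scene wood_glue 0.58 [0.443 0.337 0.002]
top glue_tip 0.91 [0.428 0.234 0.148]
top glue_tip 0.88 [0.338 0.342 0.155]
top glue_tip 0.61 [0.441 0.341 0.153]
top wood_glue 0.82 [ 0.434  0.235 -0.001]
top wood_glue 0.8 [ 0.442  0.339 -0.002]
top wood_glue 0.3 [0.443 0.341 0.152]
```

View pics/wrist2.png

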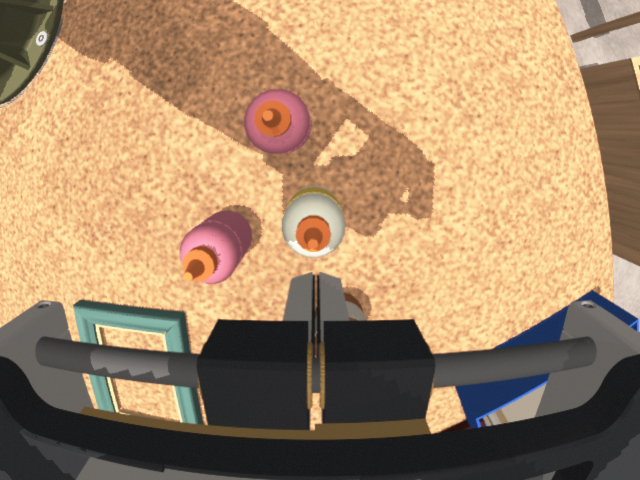

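The wrist picture shows the white bottle with its orange tip at (313,243), straight below the fingers. Lowering 58 mm to a TCP height of about 0.206.

>>> carry_out(
  commands=[
    [1, [0, 0, 20], [0, 0, 0]],
    [1, [0, 0, 20], [0, 0, 0]],
    [1, [0, 0, 12], [0, 0, 0]],
    [1, [0, 0, 6], [0, 0, 0]],
    [1, [0, 0, 0], [0, 0, 0]],
    [1, [0, 0, 0], [0, 0, 0]],
    [1, [0, 0, 0], [0, 0, 0]],
    [1, [0, 0, 0], [0, 0, 0]],
    [1, [0, 0, 0], [0, 0, 0]],
    [1, [0, 0, 0], [0, 0, 0]],
  ],
)

```text
time_s: 11.38
ee_pos: [0.4421, 0.3399, 0.2063]
eef_rot: [3.142, 0.0, 2.788]
force: [0.0, -0.8, 0.1]
grip_width: 0.0007
grip_force: 0.0
```

>>> carry_out(
  commands=[
    [1, [0, 0, 0], [0, 0, 0]],
    [1, [0, 0, 0], [0, 0, 0]],
    [1, [0, 0, 0], [0, 0, 0]],
    [1, [0, 0, 0], [0, 0, 0]],
    [1, [0, 0, 0], [0, 0, 0]],
    [1, [0, 0, 0], [0, 0, 0]],
    [1, [0, 0, 0], [0, 0, 0]],
    [1, [0, 0, 0], [0, 0, 0]],
  ],
)

```text
time_s: 12.38
ee_pos: [0.4421, 0.3399, 0.2062]
eef_rot: [3.142, 0.0, 2.788]
force: [0.1, -0.3, -0.8]
grip_width: 0.0006
grip_force: 0.0
```

```bash
python3 - <<'E'
from station import ctrl
import cv2,numpy as np
print(ctrl.get_obs()['ee_pos'])
a=ctrl.camera('scene')['img'];b=ctrl.camera('wrist')['img']
cv2.imwrite('pics/d.png',np.hstack([cv2.resize(a[190:350,370:530],(400,400)),cv2.resize(b[120:320,220:420],(400,400))]))
E
```

```text
[0.44213417 0.3398785  0.20623503]
```

View pics/d.png

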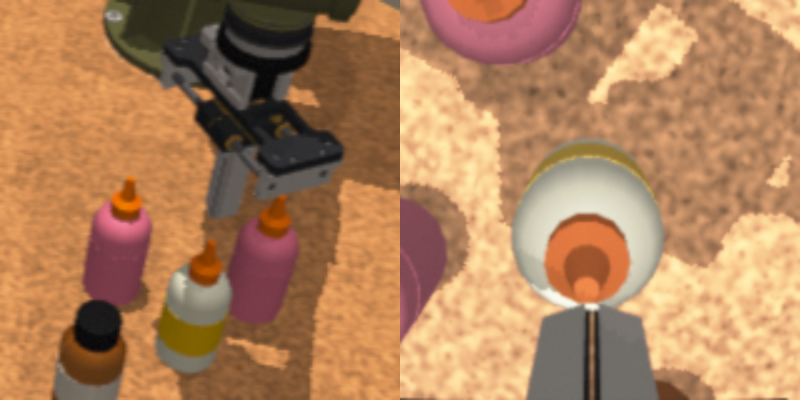

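The fingertips, at about (222,215) in the scene crop, are directly above the white bottle's orange tip at (208,245), clear of it, and nothing has moved. Handing in.

```bash
python3 -c "
from station import ctrl
print(ctrl.hand_in())"
```

```text
the job is handed in; nothing more can be done
None
```

I pointed at the sprung corner for about 2.6 s, then at the wood glue's orange tip, and handed the job in with the hand still there; the last pictures showed nothing touched or moved, but no verdict came back.

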